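Load the jar carousel and index it one click

ROBOT

A 7-joint arm with a two-finger parallel gripper is mounted at the origin on a cart in front of the work surface, level with it; the furniture and walls round the work are solid. World frame = base frame: x ahead of the robot, y to its left, z up, the work surface at z = 0. Lengths are in m, angles in rad, forces in N, time in s.
With the tool pointing down it reaches from about 0.425 to 0.925 m from the base axis. Payload 6.8 kg.
Tool frame: the origin (TCP) lies at the very end of the fingers, on their centre line; the grasp point (between the pads) lies r.grasp_offset behind it (r.grasp_offset is the distance from the TCP to the grasp point, in m); z points along the fingers, y is the direction in which the jaws open and shut (so a half turn about z gives the same grasp; the last joint's range is limited). The gripper opens to 85 mm and grips with 20 to 120 N. Pads are 22 mm wide; open, the fingers measure 114 mm over their backs; the gripper's body (76 mm by 85 mm) begins 54 mm behind the grasp point. The pads swing forward as they close: fully open they stand 13 mm farther back than shut.
Start: joints at [-1.431, 0.477, 0.022, 1.555, -0.011, 1.109, -0.083], TCP at [0.166, 0.654, 0.231] pointing down, gripper open.
Joint ranges: [-2.96, 2.96], [-0.34, 2.1], [-1.41, 1.46], [0.24, 2.44], [-1.37, 4.51], [0.17, 1.92], [-2.96, 2.96]. Speed limits (rad/s): [2.39, 2.39, 3.14, 3.14, 3.14, 3.14, 3.14].

INTERFACE

Orientations are given as a rotation vector (axis times angle).
In Python, from bench import r gives the robot as it stands.
- The arm moves only by the shell command python3 -m jog 'ROWS' [FORCE]. ROWS is JSON, one flat list of numbers, 7 for each row, row after row: the turn, a rotation vector about the tool's x, y, z normalised to -1 to 1, where 1 is 180 degrees, then the shift along the tool's x, y, z normalised to -1 to 1, where 1 is 200 mm, then the opening, from 0 (shut) to 1 (fully open). In form: [wx, wy, wz, x, y, z, hand, wx, wy, wz, x, y, z, hand, ...]. A call has 1 to 12 rows; each row is the pose to reach, as a shift and turn from the pose measured when the call began, along the tool's axes at that moment, turning the shorter way round; what a row does not reach only later rows make up. A row lasts 1/10 s, in which the tool goes at most 50 mm and 8.59 degrees, less where a joint would pass 70% of its speed; a pose out of reach is approached as far as the arm can. A call with a number of a shift or a turn outside -1 to 1 is refused whole. A call with a gripper value outside its range is refused whole. The fingers move at their own pace and stop on an object; FORCE is the grip in N (left out, the last holds). Time passes only in rows, so rows that repeat a pose let the fingers close. It gives the time, the measured TCP pose, the force and the opening at its end, in the units of the state.
- r.get_obs(): the state, without advancing time (a new reading comes with each control period).
- r.grab_frame(name): name is "scene" or "top" or "wrist"; returns the picture (384x512x3 uint8, red, green, blue); there is no depth.
- r.calibration(name): a dict with "K" (3x3 intrinsics, pixels), "origin" and "rotation" of the camera in the world; the wrist camera has in their place "T_tool_cam" (4x4, takes a point from camera to tool coordinates, whose origin is the TCP and whose axes are the flange's). Camera axes: x right, y up, looking along -z (the intrinsics and any distortion apply to the point x, -y, -z); pixel columns grow to the right and rows downward; lengths in m; the calibration is good to about 2 mm. A picture is of the moment at which its call begins: read the wrist's pose just before it. calibration takes no time and is no camera call.
- r.hand_in(): hands the job in, once; it reports no verdict.
The state is a dict: "clock": time; "joints": joint angles; "qvel": joint speeds; "tau": joint torques, N m; "tcp_pos": TCP position; "orientation": TCP orientation; "contact_force": force on the tool from outside, world axes, zero at the start; "moment": the same for the moment, N m; "grip_width": finger opening in m.
Only numpy, scipy, OpenCV 4.12 (cv2) and the standard library are available. Lean on these libraries where they do the work, as an engineer would, in place of code of your own. Each camera call takes 0.05 s, during which the arm holds its last target.

TASK

Stand the white jar with the blue lid, the one near the carousel, upright in the carousel pocket at the green mark and let go of it. Then turn the wheel one click clockwise, seen from above, so that the jar stops upright in its pocket at the yellow mark.

Things in the scene. Friction and masses are not known exactly. Their poses are not given: they have to be found in the camera images.
- powder_jar: White plastic jar with blue screw lid, standing on the bench between carousel and vice. Body 65 mm in diameter, 0 to 70 mm high; lid 56 mm in diameter, 70 to 88 mm; about 0.2 kg; grip across the body. Origin: centre of its underside, z up. Stands at one of three places; a white cup (73 mm wide, 84 high) and a plaster cylinder (67 wide, 120 high) take the others.
- carousel: Fixed carousel base, yaw varies. Origin: on the wheel's axis at bench height. Its green mark lies towards base -x, its yellow one 60 degrees clockwise from it; marked tabs reach 190 mm out, 18 mm high. The white wheel (300 mm wide, top at 28 mm) has six pockets 100 mm from the axis, 60 degrees apart. Cups 84 mm high stand in those towards base +x and 60 degrees counter-clockwise of +x.
- wheel (a joint): Wheel angle in rad, 0 at the start, growing clockwise seen from above. A sprung roller clicks it to rest every 60 degrees (1.047 rad). It takes about 0.25 N m to turn; let go, it snaps to the nearest click, so the spring completes a turn that is well past halfway.
- pocket (a point): Floor centre of the pocket that is at the green mark at the start (100 mm from the axis along base -x, 28 mm above the bench); it turns with the wheel. The pocket is a round grey collar 18 mm high above its floor, 84 mm wide inside, flaring to about 91 mm at its mouth; this one and both its neighbours are empty.
- handle (a point): Middle of the red turning handle, on the wheel's axis 137 mm above the bench; turns with the wheel. An upright-sided bar 66 mm long (along the point's x), 14 mm thick (its y), 34 mm high, on a 22 mm post; grip it across its thickness from above. At the start its length lies 30 degrees counter-clockwise of base +x; one click later, 30 degrees clockwise of it.
Not all that is in view belongs to the job. Leave any brown or orange look-alike of the powder_jar alone.

How it is judged:
By the outcome, as a careful person would: the job done as asked, in the order asked, and still so for the second after the job is handed in, with the robot touching nothing.
It also fails if it takes over 54 s, if anything falls off the work surface, if the arm or the gripper's body presses on something with over 40 N, if the wrist force passes 120 N, or if a joint passes its speed limit or range.

## Working session

There is one attempt and no reset: what is moved stays moved. The work goes in short steps, Python scripts to look and compute and a shell command to move; the robot and the scene stay as the last step left them, time stands still between calls to the robot, and variables do not carry over. Pictures are saved under pics/ and viewed, and the job is handed in when it is done.

```bash
ls; mkdir -p pics
python3 - <<'E'
from bench import r
import cv2
print(r.get_obs(), r.grasp_offset)
for n in ("scene","top"):
    im=r.grab_frame(n); cv2.imwrite(f"pics/{n}0.png",im[:,:,::-1]); print(n,r.calibration(n))
E
```

```text
pics
{'clock': 0.0, 'joints': array([-1.43108853,  0.47782089,  0.02232452,  1.55643328, -0.01151462,
        1.10925096, -0.0830983 ]), 'qvel': array([-0.00085876,  0.00161927,  0.00082467, -0.00061785,  0.00107557,
        0.00158272, -0.00111212]), 'tau': array([-1.02604688e-03, -5.96460056e+01,  1.60728972e+00, -2.81197107e+01,
        1.23960464e-02,  9.54938703e-03,  7.82117411e-06]), 'tcp_pos': array([0.16542309, 0.65382879, 0.23031912]), 'orientation': array([-3.88199332e-01, -3.11740569e+00,  2.79822458e-03]), 'contact_force': array([-0.08801333, -0.01265316, -0.19679127]), 'moment': array([ 0.0304987 , -0.04099059,  0.03682149]), 'grip_width': 0.08530016977246817} 0.0187
scene {'K': array([[420.19444338,   0.        , 255.89079838],
       [  0.        , 420.19444338, 195.35920957],
       [  0.        ,   0.        ,   1.        ]]), 'origin': array([ 0.14386366, -0.74953996,  0.54647394]), 'rotation': array([ 0.99740206, -0.29343452, -0.49281974])}
top {'K': array([[374.21304073,   0.        , 253.62952667],
       [  0.        , 374.21304073, 193.26785496],
       [  0.        ,   0.        ,   1.        ]]), 'origin': array([ 0.49172318, -0.14315252,  0.96188713]), 'rotation': array([ 0.04813639, -0.03724788, -1.60089555])}
```

View pics/scene0.png

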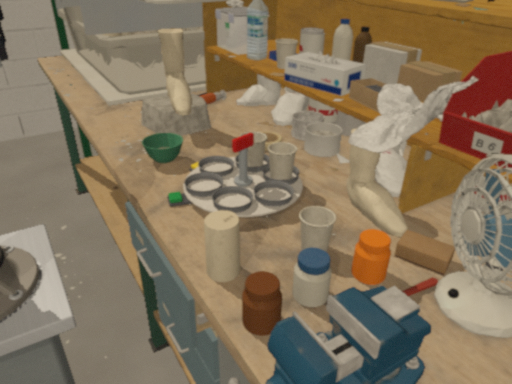

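View pics/top0.png

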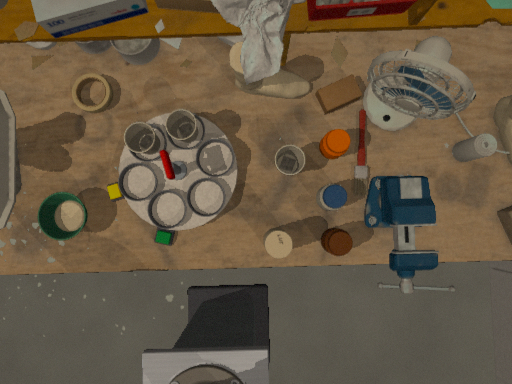

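The scene shows the blue-lidded jar at (312,275), next to orange and brown decoys. In the top view the lid is at (333,196), the wheel is centred near (178,171), the green tab is at (164,237) and the yellow tab at (114,191).

```bash
cat > h.py <<'E'
import numpy as np, cv2
from scipy.spatial.transform import Rotation as R
from bench import r
def ray(name,uv,pose=None):
    c=r.calibration(name);K=c["K"]
    d=np.array([(uv[0]-K[0,2])/K[0,0],-(uv[1]-K[1,2])/K[1,1],-1.])
    if name=="wrist":
        p,o=pose;T=c["T_tool_cam"];Rt=R.from_rotvec(o).as_matrix()
        return Rt@T[:3,3]+p, Rt@T[:3,:3]@d
    return np.array(c["origin"]),R.from_rotvec(c["rotation"]).as_matrix()@d
def onz(name,uv,z,pose=None):
    o,d=ray(name,uv,pose);return o+d*(z-o[2])/d[2]
def proj(name,P,pose=None):
    c=r.calibration(name);K=c["K"]
    if name=="wrist":
        p,o=pose;T=c["T_tool_cam"];Rt=R.from_rotvec(o).as_matrix()
        q=T[:3,:3].T@(Rt.T@(np.array(P)-p)-T[:3,3])
    else: q=R.from_rotvec(c["rotation"]).as_matrix().T@(np.array(P)-c["origin"])
    return K[0,0]*q[0]/-q[2]+K[0,2],K[1,1]*-q[1]/-q[2]+K[1,2]
def blobs(im,lo,hi,amin=30):
    h=cv2.cvtColor(im,cv2.COLOR_RGB2HSV);m=cv2.inRange(h,np.array(lo),np.array(hi))
    cs,_=cv2.findContours(m,cv2.RETR_EXTERNAL,cv2.CHAIN_APPROX_NONE)
    return [(cv2.contourArea(c),cv2.minEnclosingCircle(c),cv2.minAreaRect(c),c) for c in cs if cv2.contourArea(c)>amin]
def cen(c):
    m=cv2.moments(c);return m["m10"]/m["m00"],m["m01"]/m["m00"]
E
python3 - <<'E'
from h import *
im=cv2.imread("pics/top0.png")[:,:,::-1].copy()
sc=cv2.imread("pics/scene0.png")[:,:,::-1].copy()
np.set_printoptions(precision=4,suppress=True)
for n,lo,hi,z in (("blue",(100,90,40),(125,255,255),.088),("green",(55,120,40),(80,255,255),.018),("yellow",(22,150,120),(33,255,255),.018),("red",(170,150,90),(180,255,255),.154),("red2",(0,170,90),(5,255,255),.154)):
  for nm,I in (("top",im),("scene",sc)):
    for b in blobs(I,lo,hi,25):
        print(n,nm,round(b[0]),np.array(cen(b[3])),b[2],onz(nm,cen(b[3]),z))
E
```

```text
blue top 334 [415.7575 261.6188] ((413.5, 265.0), (22.0, 47.0), 90.0) [ 0.3697 -0.5071  0.088 ]
blue top 58 [375.7098 210.8448] ((375.27587890625, 212.3103485107422), (22.059484481811523, 11.029742240905762), 66.80140686035156) [ 0.4895 -0.4205  0.088 ]
blue top 391 [334.6488 195.9233] ((334.5, 196.0), (22.0, 23.0), 90.0) [ 0.5271 -0.3267  0.088 ]
blue top 30 [375.0508 191.5593] ((373.8823547363281, 190.47059631347656), (10.186494827270508, 16.00735092163086), 14.03624439239502) [ 0.5344 -0.4212  0.088 ]
blue top 902 [407.7508 202.7336] ((408.0, 200.0), (46.0, 54.0), 90.0) [ 0.5061 -0.4958  0.088 ]
blue top 89 [79.4944 27.7303] ((78.07878112792969, 28.283668518066406), (4.22877311706543, 53.314666748046875), 74.47589111328125) [0.9505 0.2687 0.088 ]
blue scene 556 [313.9043 261.2133] ((313.5, 261.0), (24.0, 29.0), 90.0) [ 0.518  -0.3364  0.088 ]
blue scene 106 [326.2736  87.6321] ((325.98846435546875, 87.54231262207031), (27.978147506713867, 4.911524295806885), 15.255120277404785) [1.1733 0.4223 0.088 ]
blue scene 39 [354.1667  76.0769] ((353.6288757324219, 76.6649398803711), (5.9905
[... 1343 characters left out ...]
0.608  -0.3736  0.154 ]
red2 top 52 [362.0065 119.5049] ((362.5, 119.5), (19.0, 5.0), 90.0) [ 0.6893 -0.3793  0.154 ]
red2 top 176 [358.3012   3.4485] ((365.3171081542969, 1.7146272659301758), (5.701783657073975, 99.32268524169922), 85.42607879638672) [ 0.9499 -0.3831  0.154 ]
red2 scene 138 [421.4788 286.1139] ((420.6551208496094, 286.3620910644531), (6.171402931213379, 32.43269348144531), 66.80140686035156) [ 0.5567 -0.5102  0.154 ]
red2 scene 236 [242.0507 142.0747] ((242.55657958984375, 142.15835571289062), (12.915315628051758, 23.274477005004883), 70.34617614746094) [0.5835 0.0197 0.154 ]
red2 scene 3754 [478.7199 103.7969] ((475.5, 105.0), (106.0, 71.0), 90.0) [ 1.3119 -0.0848  0.154 ]
```

Run:
```python
import cv2
im=cv2.imread("pics/top0.png")
a=cv2.resize(im[100:250,100:245],None,fx=4,fy=4,interpolation=cv2.INTER_CUBIC)
b=cv2.resize(im[140:265,255:375],None,fx=4,fy=4,interpolation=cv2.INTER_CUBIC)
cv2.imwrite("pics/a.png",a);cv2.imwrite("pics/b.png",b)
```

```text
(no output)
```

View pics/a.png

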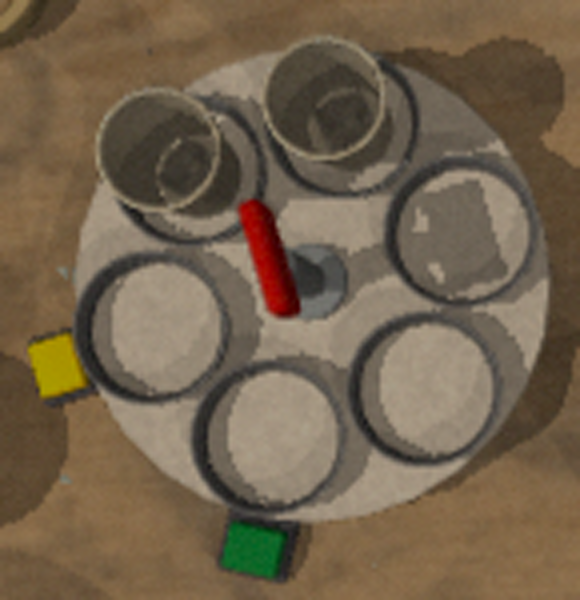

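View pics/b.png

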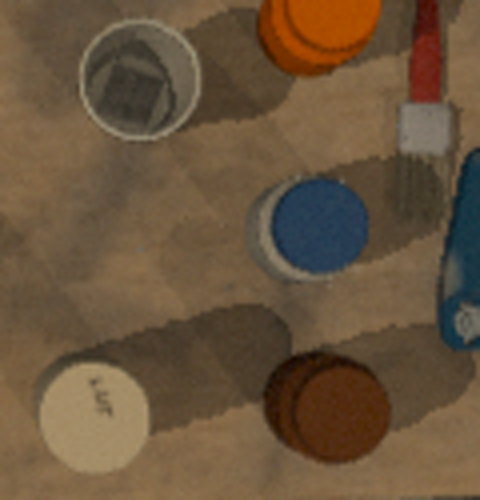

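Run:
```python
from h import *
np.set_printoptions(precision=4,suppress=True)
for n,(u,v),z in (("wheel",(311.5,283),.028),("gp",(268,437),.046),("yp",(152,326),.046),("p3",(427,389),.046),("p4",(464,231),.046),("handle",(270,258),.154),("green",(255,549),.018),("yellow",(61,365),.018)):
    print(n,onz("top",((u+.5)/4+99.5,(v+.5)/4+99.5),z))
print("jar",onz("top",((320.5)/4+254.5,(226)/4+139.5),.088))
print("plaster",onz("top",((95)/4+254.5,(417)/4+139.5),.120),"cup",onz("top",((140)/4+254.5,(79)/4+139.5),.084),"brown",onz("top",(342/4+254.5,411/4+139.5),.088),"orange",onz("top",(333/4+254.5,10/4+139.5),.088))
print(r.calibration("wrist"))
```

```text
wheel [0.6058 0.0519 0.028 ]
gp [0.5097 0.0766 0.046 ]
yp [0.5801 0.1469 0.046 ]
p3 [ 0.5361 -0.0215  0.046 ]
p4 [ 0.6329 -0.0466  0.046 ]
handle [0.6048 0.0479 0.154 ]
green [0.4402 0.0928 0.018 ]
yellow [0.5598 0.2139 0.018 ]
jar [ 0.527  -0.3266  0.088 ]
plaster [ 0.4228 -0.1896  0.12  ] cup [ 0.6171 -0.2248  0.084 ] brown [ 0.4193 -0.3345  0.088 ] orange [ 0.6538 -0.3393  0.088 ]
{'K': array([[308.191 ,   0.    , 256.8665],
       [  0.    , 308.191 , 195.1037],
       [  0.    ,   0.    ,   1.    ]]), 'T_tool_cam': array([[-0.0003,  0.9649,  0.2626,  0.0663],
       [ 1.    ,  0.0003, -0.0002,  0.    ],
       [-0.0003,  0.2626, -0.9649, -0.1433],
       [ 0.    ,  0.    ,  0.    ,  1.    ]])}
```

```bash
python3 -m jog '[0,0,0,-0.25,-0.12,0,1, 0,0,0,-0.5,-0.25,0,1, 0,0,0,-0.75,-0.37,0,1, 0,0,0,-1,-0.5,0,1, 0,0,0,-1,-0.5,0,1, 0,0,0,-1,-0.5,0,1]'
```

```text
clock: 0.7
tcp_pos: [0.3394, 0.5037, 0.2305]
orientation: [0.401, 3.114, -0.006]
contact_force: [0.4, -0.4, -0.3]
grip_width: 0.0855
```

```bash
python3 -m jog '[0,0,0,-0.18,-0.24,0,1, 0,0,0,-0.36,-0.48,0,1, 0,0,0,-0.54,-0.72,0,1, 0,0,0,-0.72,-0.96,0,1, 0,0,0,-0.75,-1,0,1, 0,0,0,-0.75,-1,0,1]'; python3 -c "
from bench import r;print(r.get_obs())"
```

```text
clock: 1.3
tcp_pos: [0.4359, 0.2662, 0.2314]
orientation: [0.413, 3.112, -0.009]
contact_force: [0.6, -0.4, -0.1]
grip_width: 0.0852
{'clock': 1.3, 'joints': array([-0.83572391,  0.20593246,  0.18657684,  1.95195574, -0.03835216,
        0.98992665,  0.67490504]), 'qvel': array([ 0.0215802 ,  0.00386964, -0.05177733, -0.01055231, -0.03950009,
       -0.01228159,  0.04422193]), 'tau': array([ 2.42800852e-01, -3.97869945e+01,  1.90393813e+00, -2.58712649e+01,
        9.63184191e-02,  3.67122295e-02,  5.96821569e-01]), 'tcp_pos': array([0.43592562, 0.26624257, 0.23141511]), 'orientation': array([ 0.4132049 ,  3.1118119 , -0.00919878]), 'contact_force': array([ 0.64752424, -0.36094219, -0.05949037]), 'moment': array([ 0.06001155, -0.02979425, -0.00096116]), 'grip_width': 0.0851889327188059}
```

```bash
python3 -m jog '[0,0,0,-0.12,-0.24,0,1, 0,0,0,-0.24,-0.48,0,1, 0,0,0,-0.36,-0.72,0,1, 0,0,0,-0.45,-0.96,0,1, 0,0,0,-0.45,-1,0,1, 0,0,0,-0.45,-1,0,1]'
```

```text
clock: 1.9
tcp_pos: [0.4705, 0.0464, 0.2328]
orientation: [0.422, 3.111, -0.01]
contact_force: [-0.2, 0.5, 0.1]
grip_width: 0.0851
```

```bash
python3 -m jog '[0,0,0,-0.06,-0.24,0,1, 0,0,0,-0.12,-0.48,0,1, 0,0,0,-0.18,-0.72,0,1, 0,0,0,-0.22,-0.96,0,1, 0,0,0,-0.25,-1,0,1, 0,0,0,-0.25,-1,0,1]'
python3 - <<'E'
from h import *
o=r.get_obs();p=o['tcp_pos'];M=R.from_rotvec(o['orientation']).as_matrix()
print(p,M,o['joints']); print(M.T@(np.array([.527,-.3266,.20])-p)/.2)
E
```

```text
clock: 2.5
tcp_pos: [0.4661, -0.1598, 0.2342]
orientation: [0.425, 3.11, -0.011]
contact_force: [0.8, 0.6, -0.9]
grip_width: 0.0854
[ 0.46610275 -0.15978704  0.23416662] [[-0.96339331  0.26808698  0.00164123]
 [ 0.26806919  0.96337314 -0.00714913]
 [-0.00349771 -0.00644746 -0.9999731 ]] [-0.24339123  0.17532932  0.50368424  2.00707602 -0.09374764  0.97924044
  1.60529401]
[-0.51632959 -0.72078539  0.17729108]
```

```bash
cat >> h.py <<'E'
def rel(P,ang=75.8):
    "row numbers to reach TCP P with tool y at ang deg, pointing down"
    o=r.get_obs();p=o['tcp_pos'];M=R.from_rotvec(o['orientation']).as_matrix()
    a=np.radians(ang);y=np.array([np.cos(a),np.sin(a),0]);z=np.array([0,0,-1.]);D=np.c_[np.cross(y,z),y,z]
    w=R.from_matrix(M.T@D).as_rotvec()/np.pi
    print("pos",p.round(4),"w",w.round(4),"s",(M.T@(np.array(P)-p)/.2).round(4))
E
python3 -m jog '[0,0,0,-0.12,-0.18,0.05,1, 0,0,0,-0.26,-0.36,0.1,1, 0,0,0,-0.39,-0.54,0.15,1, 0,0,0,-0.51,-0.72,0.17,1, 0,0,0,-0.51,-0.72,0.17,1, 0,0,0,-0.51,-0.72,0.17,1]'
python3 - <<'E'
from h import *
o=r.get_obs();im=r.grab_frame("wrist");cv2.imwrite("pics/w1.png",im[:,:,::-1])
pose=(o['tcp_pos'],o['orientation'])
for b in blobs(im,(100,90,40),(125,255,255),300): print(b[0],b[1],onz("wrist",b[1][0],.088,pose),onz("wrist",cen(b[3]),.088,pose))
rel((.527,-.3266,.10)); print(o['joints'])
E
```

```text
clock: 3.1
tcp_pos: [0.5272, -0.3237, 0.2003]
orientation: [0.422, 3.112, -0.008]
contact_force: [1.2, 0.6, -0.4]
grip_width: 0.085
2884.5 ((254.50953674316406, 189.31558227539062), 31.040000915527344) [ 0.52489813 -0.32565102  0.088     ] [ 0.52497173 -0.32569329  0.088     ]
12534.0 ((89.86363983154297, 206.68182373046875), 99.32936096191406) [ 0.50191727 -0.4680624   0.088     ] [ 0.50037389 -0.47432511  0.088     ]
1498.5 ((35.0, 46.5), 49.42934036254883) [ 0.37251143 -0.4567358   0.088     ] [ 0.36725041 -0.45718014  0.088     ]
pos [ 0.5271 -0.3228  0.2006] w [-0.0015  0.0006 -0.0064] s [-0.0034 -0.0162  0.5029]
[ 0.05459573  0.45179631  0.53023354  1.75848443 -0.26024755  0.99919357
  1.98384412]
```

View pics/w1.png

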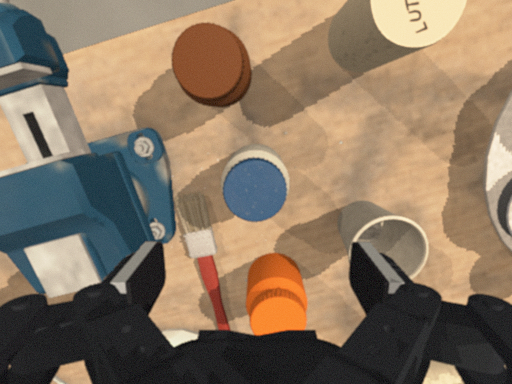

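Run:
```python
from h import *
rel((.5258,-.326,.025))
```

```text
pos [ 0.5271 -0.3228  0.2006] w [-0.0015  0.0006 -0.0064] s [ 0.004  -0.0131  0.8779]
```

```bash
python3 -m jog '[-0.0015,0.0006,-0.006,0.004,-0.013,0.15,1, -0.0015,0.0006,-0.006,0.004,-0.013,0.3,1, -0.0015,0.0006,-0.006,0.004,-0.013,0.45,1, -0.0015,0.0006,-0.006,0.004,-0.013,0.55,1, -0.0015,0.0006,-0.006,0.004,-0.013,0.6,1]'
python3 - <<'E'
from h import *
rel((.5258,-.326,.025))
E
```

```text
clock: 3.65
tcp_pos: [0.5259, -0.3217, 0.0788]
orientation: [-0.384, -3.116, -0.005]
contact_force: [0.5, 0.4, 0.1]
grip_width: 0.0858
pos [ 0.5259 -0.3217  0.0788] w [ 0.0009 -0.0008  0.0008] s [-0.0054 -0.0218  0.2689]
```

```bash
python3 -m jog '[0.001,-0.001,0.001,-0.005,-0.03,0.06,1, 0.001,-0.001,0.001,-0.005,-0.04,0.13,1, 0.001,-0.001,0.001,-0.005,-0.04,0.2,1, 0.001,-0.001,0.001,-0.005,-0.04,0.26,1, 0.001,-0.001,0.001,-0.005,-0.04,0.27,1, 0.001,-0.001,0.001,-0.005,-0.04,0.27,1]'
python3 - <<'E'
from h import *
rel((.5258,-.326,.025))
E
```

```text
clock: 4.25
tcp_pos: [0.5246, -0.3295, 0.0243]
orientation: [-0.39, -3.117, 0.0]
contact_force: [-0.4, -0.2, 0.2]
grip_width: 0.0851
pos [ 0.5246 -0.3295  0.0243] w [-0.0001 -0.0001 -0.0003] s [-0.0017  0.0184 -0.0033]
```

```bash
python3 -m jog '[0,0,0,0,0.015,0,1, 0,0,0,0,0.015,0,0.8, 0,0,0,0,0.015,0,0.6, 0,0,0,0,0.015,0,0.5, 0,0,0,0,0.015,0,0.5, 0,0,0,0,0.015,0,0.4, 0,0,0,0,0.015,0,0.4]' 40
python3 - <<'E'
from h import *
rel((.5258,-.326,.025))
E
```

```text
clock: 4.95
tcp_pos: [0.5261, -0.3263, 0.0252]
orientation: [0.389, 3.116, 0.0]
contact_force: [0.6, 1.7, 6.8]
grip_width: 0.0642
pos [ 0.5261 -0.3263  0.0252] w [ 0.0001  0.0003 -0.0002] s [0.0017 0.0014 0.0008]
```

```bash
python3 -m jog '[0,0,0,0,0,-0.1,0.4, 0,0,0,0,0,-0.25,0.4, 0,0,0,0,0,-0.45,0.4, 0,0,0,0,0,-0.65,0.4, 0,0,0,0,0,-0.85,0.4, 0,0,0,0,0,-0.9,0.4, 0,0,0,0,0,-0.9,0.4]'
python3 - <<'E'
from h import *
rel((.509,.0765,.205))
E
```

```text
clock: 5.65
tcp_pos: [0.5265, -0.3269, 0.2066]
orientation: [0.389, 3.113, -0.001]
contact_force: [-0.4, -0.2, -2.8]
grip_width: 0.0643
pos [ 0.5265 -0.3269  0.2066] w [-0.0001  0.0013 -0.0002] s [0.5807 1.9336 0.0051]
```

```bash
python3 -m jog '[0,0,0,0.06,0.17,0,0.4, 0,0,0,0.12,0.37,0,0.4, 0,0,0,0.18,0.57,0,0.4, 0,0,0,0.24,0.77,0,0.4, 0,0,0,0.28,0.97,0,0.4, 0,0,0,0.29,0.97,0,0.4, 0,0,0,0.29,0.97,0,0.4]'
python3 - <<'E'
from h import *
rel((.509,.0765,.205))
E
```

```text
clock: 6.35
tcp_pos: [0.5167, -0.1231, 0.2044]
orientation: [0.385, 3.118, -0.001]
contact_force: [-0.4, -0.9, -2.2]
grip_width: 0.0641
pos [ 0.5167 -0.1231  0.2044] w [-0.0003  0.0002  0.0008] s [ 0.2798  0.9588 -0.004 ]
```

```bash
python3 -m jog '[0,0,0,0.06,0.2,0,0.4, 0,0,0,0.12,0.4,0,0.4, 0,0,0,0.18,0.6,0,0.4, 0,0,0,0.24,0.8,0,0.4, 0,0,0,0.28,0.93,0,0.4, 0,0,0,0.28,0.96,0,0.4, 0,0,0,0.28,0.96,0,0.4, 0,0,0,0.28,0.96,0,0.4]'
python3 - <<'E'
from h import *
o=r.get_obs();pose=(o['tcp_pos'],o['orientation']);im=r.grab_frame("wrist");cv2.imwrite("pics/w2.png",im[:,:,::-1])
im=r.grab_frame("scene");cv2.imwrite("pics/s2.png",im[:,:,::-1])
im=r.grab_frame("top");cv2.imwrite("pics/t2.png",im[:,:,::-1])
rel((.509,.0765,.205)); print(pose)
E
```

```text
clock: 7.15
tcp_pos: [0.509, 0.0743, 0.2036]
orientation: [-0.389, -3.117, 0.004]
contact_force: [0.2, -0.2, -1.7]
grip_width: 0.0641
pos [0.5091 0.0747 0.204 ] w [-0.0005  0.0002 -0.0002] s [ 0.0026  0.0085 -0.005 ]
(array([0.50898927, 0.0742952 , 0.20359814]), array([-0.38935504, -3.11705568,  0.00379664]))
```

View pics/w2.png

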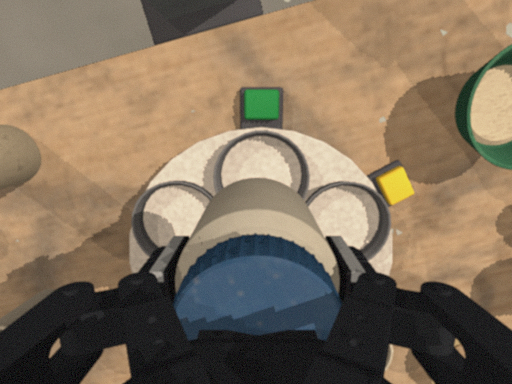

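View pics/s2.png

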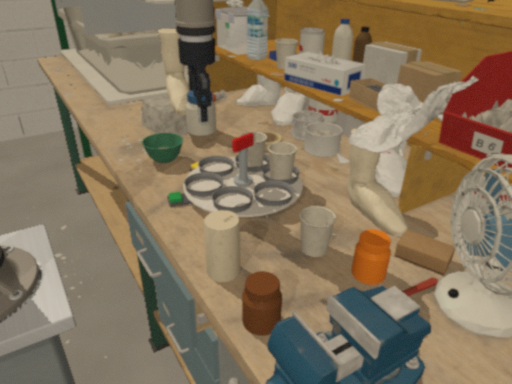

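Run:
```python
from h import *
pose=(np.array([0.50905,0.0744,0.2037]),np.array([-0.38935504,-3.11705568,0.00379664]))
im=cv2.imread("pics/w2.png"); 
for rr in (.042,.0455,.048):
  for t in np.linspace(0,2*np.pi,120):
    u,v=proj("wrist",(.509+rr*np.cos(t),.0765+rr*np.sin(t),.046),pose); 
    if v<215: cv2.circle(im,(int(round(u)),int(round(v))),0,(0,0,255) if rr==.0455 else (255,0,0),-1)
for a,z in ((165.6,.018),(105.6,.018)):
    u,v=proj("wrist",(.6056+.18*np.cos(np.radians(a)),.0515+.18*np.sin(np.radians(a)),z),pose);cv2.circle(im,(int(u),int(v)),2,(0,0,255),-1)
cv2.imwrite("pics/w2o.png",cv2.resize(im[60:220,120:420],None,fx=2.6,fy=2.6,interpolation=cv2.INTER_NEAREST))
```

```text
(no output)
```

View pics/w2o.png

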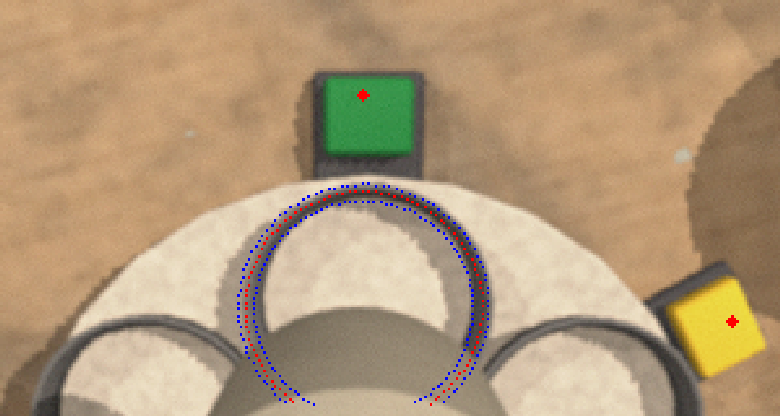

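The predicted rim lies within about 1 px of the seen collar (centre near (261,170)), so the jar is well aligned over the pocket. Lowering it now.

```bash
python3 -m jog '[0,0,0,0,0.01,0.15,0.4, 0,0,0,0,0.01,0.3,0.4, 0,0,0,0,0.01,0.45,0.4, 0,0,0,0,0.01,0.55,0.4, 0,0,0,0,0.01,0.62,0.4, 0,0,0,0,0.01,0.65,0.4,0,0,0,0,0.01,0.65,0.4]'
python3 - <<'E'
from h import *
rel((.509,.076,.053))
E
```

```text
clock: 8.0
tcp_pos: [0.5096, 0.076, 0.0738]
orientation: [-0.391, -3.117, 0.003]
contact_force: [-0.6, -1.1, -2.0]
grip_width: 0.0644
pos [0.5096 0.076  0.0738] w [-0.0006  0.     -0.0005] s [ 0.0027 -0.0006  0.1039]
```

```bash
python3 -m jog '[0,0,0,0,0,0.04,0.4, 0,0,0,0,0,0.07,0.4, 0,0,0,0,0,0.09,0.4, 0,0,0,0,0,0.1,0.4, 0,0,0,0,0,0.1,0.4]'
```

```text
clock: 8.5
tcp_pos: [0.5094, 0.076, 0.0536]
orientation: [-0.39, -3.117, 0.003]
contact_force: [-0.0, -0.1, -2.1]
grip_width: 0.0641
```

```bash
python3 -m jog '[0,0,0,0,0,0.006,0.4, 0,0,0,0,0,0.012,0.4, 0,0,0,0,0,0.012,0.4]'
```

```text
clock: 8.8
tcp_pos: [0.5098, 0.0762, 0.053]
orientation: [-0.391, -3.117, 0.001]
contact_force: [-7.2, -0.4, 19.3]
grip_width: 0.0644
```

```bash
python3 -m jog '[0,0,0,0,0,-0.004,0.4, 0,0,0,0,0,-0.004,0.75, 0,0,0,0,0,-0.004,0.85, 0,0,0,0,0,-0.004,1, 0,0,0,0,0,-0.004,1, 0,0,0,0,0,-0.004,1]'
python3 - <<'E'
from h import *
o=r.get_obs();print(o['tcp_pos'],o['contact_force'])
for n in ("wrist","scene"):
  im=r.grab_frame(n);cv2.imwrite(f"pics/{n}3.png",im[:,:,::-1])
E
```

```text
clock: 9.4
tcp_pos: [0.5098, 0.0761, 0.0537]
orientation: [-0.391, -3.117, 0.001]
contact_force: [-1.1, -0.6, 0.5]
grip_width: 0.0853
[0.50984405 0.07614395 0.0536954 ] [-1.06632874 -0.55937023  0.51628492]
```

View pics/wrist3.png

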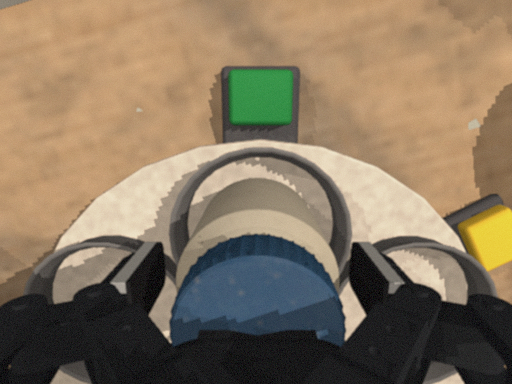

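View pics/scene3.png

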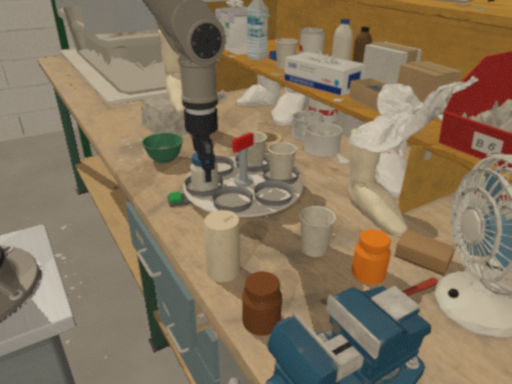

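```bash
python3 -m jog '[0,0,0,0,0,-0.08,1, 0,0,0,0,0,-0.2,1, 0,0,0,0,0,-0.4,1, 0,0,0,0,0,-0.65,1, 0,0,0,0,0,-0.88,1, 0,0,0,0,0,-0.9,1, 0,0,0,0,0,-0.9,1]'
python3 - <<'E'
from h import *
o=r.get_obs();print(o['joints'])
rel((.6052,.051,.225),105.6)
for n in ("wrist","scene","top"):
  im=r.grab_frame(n);cv2.imwrite(f"pics/{n}4.png",im[:,:,::-1])
a=cv2.imread("pics/scene4.png")[110:260,120:340];cv2.imwrite("pics/s4z.png",cv2.resize(a,None,fx=3,fy=3))
E
```

```text
clock: 10.2
tcp_pos: [0.5106, 0.0766, 0.235]
orientation: [0.391, 3.115, 0.002]
contact_force: [-0.3, -0.5, -1.0]
grip_width: 0.0854
[-0.64513612  0.21655378  0.43894946  1.95215419 -0.10972673  0.99280243
  1.16574571]
pos [0.5106 0.0766 0.235 ] w [ 0.0003  0.0009 -0.1661] s [-0.4895 -0.007   0.0512]
```

View pics/wrist4.png

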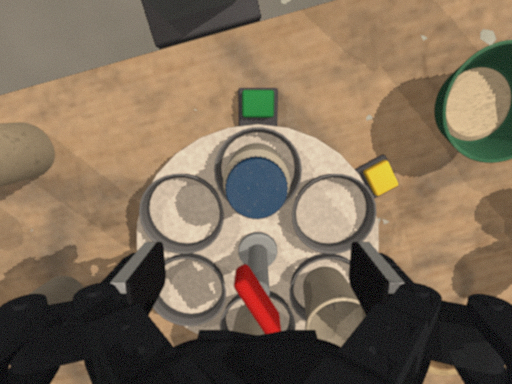

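View pics/s4z.png

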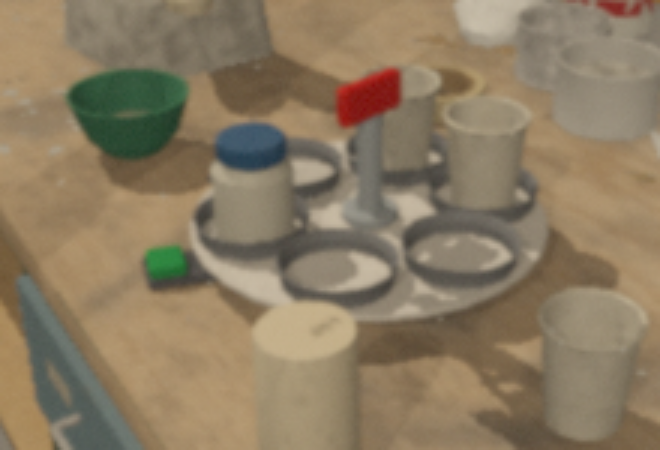

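Jar stands upright in the green pocket (lid at (256,187) in the wrist view). The red handle is at (258,298). Next I go above the handle.

```bash
python3 -m jog '[0,0,-0.04,-0.12,0,0,1, 0,0,-0.08,-0.25,0,0,1, 0,0,-0.12,-0.37,0,0,1, 0,0,-0.16,-0.49,-0.007,0.02,1, 0,0.001,-0.166,-0.49,-0.007,0.02,1, 0,0.001,-0.166,-0.49,-0.007,0.02,1, 0,0.001,-0.166,-0.49,-0.007,0.02,1]'
python3 - <<'E'
from h import *
o=r.get_obs();print(o['joints'])
pose=(o['tcp_pos'],o['orientation']);im=r.grab_frame("wrist");cv2.imwrite("pics/w5.png",im[:,:,::-1])
for lo,hi in (((170,150,60),(180,255,255)),((0,170,60),(6,255,255))):
  for b in blobs(im,lo,hi,300): print(b[0],b[2],onz("wrist",b[2][0],.154,pose))
rel((.6052,.051,.122),105.6)
E
```

```text
clock: 11.05
tcp_pos: [0.6022, 0.0507, 0.2268]
orientation: [0.422, -3.104, 0.001]
contact_force: [-0.2, 0.7, 0.6]
grip_width: 0.0854
[-0.46074637  0.38231984  0.35759618  1.74868259 -0.15052674  1.04653618
  1.79116497]
1340.0 ((259.3770751953125, 206.00201416015625), (86.13597106933594, 17.964799880981445), 89.06080627441406) [0.601884   0.05261627 0.154     ]
pos [0.6023 0.0509 0.2272] w [ 0.0002 -0.0026 -0.0004] s [-0.0182 -0.0037  0.5257]
```

View pics/w5.png

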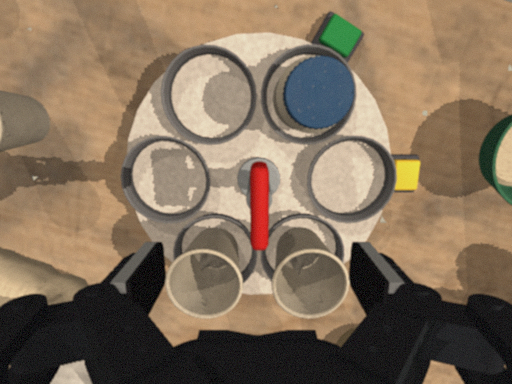

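```bash
python3 -m jog '[0,-0.0026,0,-0.012,0,0.12,1, 0,-0.0026,0,-0.012,0,0.25,1, 0,-0.0026,0,-0.012,0,0.37,1, 0,-0.0026,0,-0.012,0,0.47,1, 0,-0.0026,0,-0.012,0,0.525,1, 0,-0.0026,0,-0.012,0,0.525,1]'
python3 - <<'E'
from h import *
rel((.604,.0515,.122),105.6)
E
```

```text
clock: 11.7
tcp_pos: [0.6024, 0.0517, 0.1209]
orientation: [0.424, -3.11, -0.001]
contact_force: [-0.4, -0.8, -0.6]
grip_width: 0.0854
pos [0.6024 0.0517 0.1209] w [ 0.0003 -0.0009 -0.0003] s [-0.0074 -0.0032 -0.0055]
```

Close on the handle.

```bash
python3 -m jog '[0,0,0,-0.007,0,-0.005,0.8, 0,0,0,-0.007,0,-0.005,0.5, 0,0,0,-0.007,0,-0.005,0.2, 0,0,0,-0.007,0,-0.005,0, 0,0,0,-0.007,0,-0.005,0, 0,0,0,-0.007,0,-0.005,0, 0,0,0,-0.007,0,-0.005,0, 0,0,0,-0.007,0,-0.005,0]' 50
python3 - <<'E'
from h import *
rel((.6045,.0515,.122),45.6); print(r.get_obs()['moment'])
E
```

```text
clock: 12.5
tcp_pos: [0.6038, 0.0529, 0.1225]
orientation: [0.425, -3.11, -0.002]
contact_force: [-3.4, 2.1, 5.6]
grip_width: 0.0134
pos [0.6038 0.0529 0.1225] w [ 2.000e-04 -1.000e-03  3.332e-01] s [-0.0015 -0.0077  0.0027]
[ 0.32688206  0.46373113 -0.06689773]
```

```bash
python3 -m jog '[0,0,0.01,0,0,0,0, 0,0,0.03,0,0,0,0, 0,0,0.055,0,0,0,0, 0,0,0.085,0,0,0,0, 0,0,0.12,0,0,0,0, 0,0,0.155,0,0,0,0, 0,0,0.19,0,0,0,0, 0,0,0.225,0,0,0,0, 0,0,0.26,0,-0.003,0,0, 0,0,0.29,0,-0.004,0,0, 0,0,0.315,0,-0.005,0,0, 0,0,0.333,0,-0.005,0,0]'; python3 -m jog '[0,0,0,0,0,0,0, 0,0,0,0,0,0,0, 0,0,0,0,0,0,0]'
python3 - <<'E'
from h import *
rel((.6045,.0515,.122),45.6); print(r.get_obs()['moment'])
im=r.grab_frame("wrist");cv2.imwrite("pics/w6.png",im[:,:,::-1])
im=r.grab_frame("scene");cv2.imwrite("pics/s6.png",im[:,:,::-1])
E
```

```text
clock: 13.7
tcp_pos: [0.6042, 0.0546, 0.1226]
orientation: [-1.188, -2.904, -0.004]
contact_force: [-0.9, 7.6, 1.1]
grip_width: 0.0134
clock: 14.0
tcp_pos: [0.6042, 0.0547, 0.1225]
orientation: [-1.188, -2.904, -0.004]
contact_force: [-0.2, 1.1, 1.7]
grip_width: 0.0131
pos [0.6042 0.0547 0.1225] w [ 0.0003 -0.0015 -0.0004] s [-0.0121 -0.0103  0.0027]
[0.1114144  0.14281076 0.04297409]
```

View pics/w6.png

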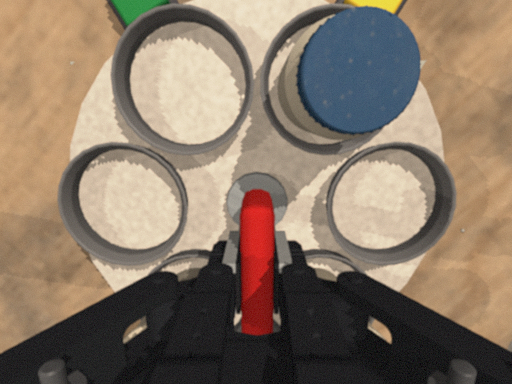

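View pics/s6.png

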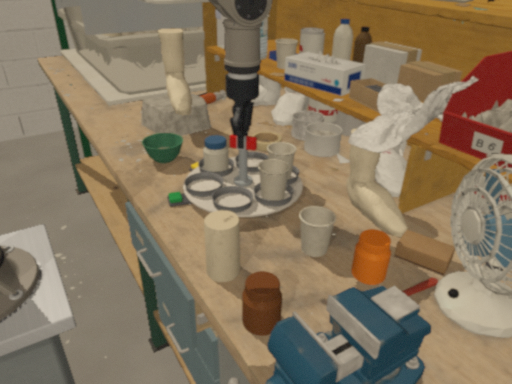

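The wheel turned, and the jar is now at the yellow mark. I'll release and rise.

```bash
python3 -m jog '[0,0,0,0,0,0,0.3, 0,0,0,0,0,0,0.6, 0,0,0,0,0,0,1, 0,0,0,0,0,0,1, 0,0,0,0,0,0,1, 0,0,0,0,0,-0.1,1, 0,0,0,0,0,-0.3,1, 0,0,0,0,0,-0.5,1, 0,0,0,0,0,-0.7,1, 0,0,0,0,0,-0.7,1]'
python3 - <<'E'
from h import *
im=r.grab_frame("wrist");cv2.imwrite("pics/w7.png",im[:,:,::-1])
im=r.grab_frame("scene");cv2.imwrite("pics/s7.png",cv2.resize(im[110:260,120:340,::-1],None,fx=3,fy=3))
rel((.45,.0515,.26),45.6)
E
```

```text
clock: 15.1
tcp_pos: [0.6078, 0.0536, 0.2684]
orientation: [1.189, 2.903, 0.013]
contact_force: [1.4, -0.4, 0.2]
grip_width: 0.0855
pos [0.605  0.0541 0.2634] w [ 0.001  -0.0013 -0.0005] s [ 0.5436 -0.5525  0.0173]
```

View pics/w7.png

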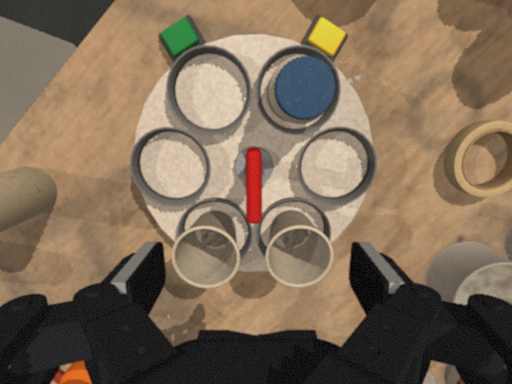

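View pics/s7.png

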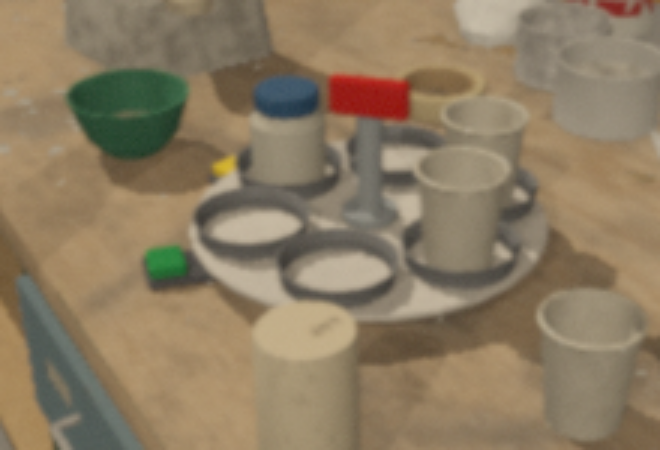

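Jar upright in its pocket at the yellow mark (lid (305,87), mark (326,37)); handle bar vertical in the image, meaning it rests at the click. I'll let things settle, check once more and hand in.

```bash
python3 -m jog '[0,0,0,0,0,0,1, 0,0,0,0,0,0,1, 0,0,0,0,0,0,1, 0,0,0,0,0,0,1]'
python3 - <<'E'
from h import *
o=r.get_obs();pose=(o['tcp_pos'],o['orientation']);im=r.grab_frame("wrist")
for n,lo,hi,z in (("lid",(100,90,40),(125,255,255),.116),("bar",(0,170,60),(6,255,255),.154)):
  for b in blobs(im,lo,hi,300): print(n,b[1][0],b[2][2],onz("wrist",b[1][0],z,pose))
a=np.radians(105.6);print("expect",.6056+.1*np.cos(a),.0515+.1*np.sin(a), abs(o['qvel']).max())
r.hand_in()
E
```

```text
clock: 15.6
tcp_pos: [0.6047, 0.0541, 0.2626]
orientation: [-1.188, -2.905, -0.005]
contact_force: [0.1, -0.5, 0.0]
grip_width: 0.0852
lid (308.7329406738281, 90.06818389892578) 53.13010025024414 [0.57666037 0.14720213 0.116     ]
bar (257.0, 190.07894897460938) 90.0 [0.6030842  0.05625536 0.154     ]
expect 0.5787080179384735 0.14781625667976583 0.006343692074076968
the job is handed in; nothing more can be done
```

The job is done and handed in at about 15.6 s of the 54 s allowed; no verdict was reported. I stood the white jar with the blue lid in the pocket at the green mark, let go of it, then gripped the red handle and turned the wheel one click clockwise.

- **Jar:** the last pictures show it upright in its pocket at the yellow mark. The lid measured at (0.577, 0.147) m, about 2 mm from the expected pocket centre (0.579, 0.148).
- **Wheel:** the handle bar lies at the new click angle. It measured about 5 mm off the axis I had found earlier. That is mostly along the bar, near the camera error, and did not affect the turn.
- **Robot:** it was open, still, clear of everything and read about 0 N. The highest force reading I saw was about 20 N, briefly, as the jar touched the pocket floor.

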